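# Ready a filter station: spacer ring on the stub, riser pipe out of the half-lidded bin

## Robot

A 6-joint arm with a two-finger parallel gripper is mounted at the origin on the work surface. World frame = base frame: x ahead of the robot, y to its left, z up, the work surface at z = 0. Lengths are in mm, angles in degrees, forces in N, time in s.
With the tool pointing down it reaches from about 350 to 850 mm from the base axis. Payload 8.1 kg.
Tool frame: the origin (TCP) lies at the very end of the fingers, on their centre line; the grasp point (between the pads) lies 19 mm behind it; z points along the fingers, y is the line along which they close (so a half turn about z gives the same grasp; the last joint's range is limited). The gripper opens to 85 mm and grips with 20 to 120 N. Pads are 22 mm wide; open, the fingers measure 114 mm over their backs; the gripper's body (76 mm by 85 mm) begins 54 mm behind the grasp point. The pads swing forward as they close: fully open they stand 13 mm farther back than shut.
Start: joints at [-68.491, 7.471, 85.268, -0, 87.261, -4.893], TCP at [266.819, -537.413, 231.292] pointing down, gripper open.
Joint ranges: [-169.43, 169.43], [-51.17, 129.36], [1.28, 143.12], [-76.62, 256.62], [0, 156.53], [-152.29, 152.29]. Speed limits (degrees/s): [136.94, 136.94, 159.86, 180, 180, 180].

## Interface

Orientations are given as [roll, pitch, yaw] about the fixed x, y, z axes, in that order (R = Rz(yaw) Ry(pitch) Rx(roll)).
In Python, from bench import sense, eyes, job, models gives the robot as it stands. The module is installed in compiled form; this text tells all that it offers.
- The arm moves only by the tool apply_moves, never from a script. Its argument "rows" is a list of rows, each a list of 6 numbers: the shift along the tool's x, y, z in mm, then the turn, a rotation vector about the tool's x, y, z in rad. In form: [[dx, dy, dz, rx, ry, rz], ...]. A call has exactly 5 rows; each row shifts and turns the commanded pose from where the row before left it, along the tool's axes as they then stand; what a row does not reach is not made up. A row lasts 1/8 s, in which the tool goes at most 62.5 mm and 10.7 degrees, less where a joint would pass 70% of its speed; a pose out of reach is approached as far as the arm can. A call is refused whole if a number of a shift passes 62.5 or a number of a turn 0.188, either way. A call with a gripper value outside its range is refused whole. "fingers" is the finger opening in mm, from 0 to 85.4, set as the call begins (left out, the last holds). The fingers move at their own pace and stop on an object; "grip_force" is the grip in N (left out, the last holds). Time passes only in rows, so rows that do not move let the fingers close, or fill a call up. It gives the time, the measured TCP pose, the force, the opening and the grip force at its end, in the units of the state.
- sense(): the state, without advancing time (a new reading comes with each control period).
- eyes.snapshot(name): name is "side" or "top" or "wrist"; returns (picture, depth): 384x512x3 uint8, red, green, blue; 384x512 float32, mm along the optical axis (not along the pixel's ray), 0 where there is no reading.
- eyes.get_calibration(name): a dict with "intrinsics" (3x3 intrinsics, pixels), "R" (3x3) and "t" (3): a world point X has camera coordinates R X + t; the wrist camera has in their place "mount" (4x4, takes a point from camera to tool coordinates, whose origin is the TCP and whose axes are the flange's). Camera axes: x right, y down, z forward; pixel columns grow to the right and rows downward; lengths in mm; the calibration is good to about 2 mm. A picture is of the moment at which its call begins: read the wrist's pose just before it. get_calibration takes no time and is no camera call.
- job.hand_in(): hands the job in; it is judged then, once.
Trained networks look in the newest picture that a camera, given by its name, has taken for a name from the list of things; names that differ only in an ending like _2 or _b are one class to them, and where a whole thing is asked for, a point or a joint stands for the part that bears it (a point fixed in the world has none). Each returns a list of dicts, best first, with "confidence" (0 to 1); they miss things now and then, are a little off and sometimes report something else, mostly with a low value. They report only what shows in the picture. A call takes as long as a camera call.
- models.boxes_of(name, camera): "xyz" ([x, y, z] in mm, in world coordinates, good to about 4 mm: the middle of the surface that is visible of it).
- models.cut_out(name, camera): "pixels" (384x512 bool, what is visible of it).
- models.place_of(name, camera): "xyz" ([x, y, z] in mm, in world coordinates, good to about 4 mm: a listed point, or the origin of a listed thing).
The state is a dict: "time": time; "joint_pos": joint angles; "qd": joint speeds; "joint_efforts": joint torques, N m; "tool_pos": TCP position; "tcp_rot": TCP orientation; "ft_force": force on the tool from outside, world axes, zero at the start; "wrist_torque": the same for the moment, N m; "finger_gap": finger opening in mm; "grip_force": force on a finger pad.
Only numpy, scipy, OpenCV 4.12 (cv2) and the standard library are available. Lean on these libraries where they do the work, as an engineer would, in place of code of your own. Each camera call takes 0.05 s, during which the arm holds its last target. There are 200 camera calls.

## Task

Get the bare filter station ready for its riser: slip the red spacer ring over the upright grey pipe stub, down until it lies flat on the black shoulder, and let go of it. Then take the black riser pipe out of the bin, tilting it through the open half of the lid, and finish while still holding it: steady in the gripper, both ends of the pipe at least 5 cm higher than the bin's rim and touching nothing else. Leave the wash bottle, the dish stack and the marker where they are.

Things in the scene. Friction and masses are not known exactly. Their poses are not given: they have to be found in the camera images.
- ring_center (a point): Centre (half-way up) of the loose red spacer ring, lying flat on the bench at the start: outside diameter 58 mm, hole 36 mm, height 26 mm, 55 to 92 g. z axis along the hole.
- stub_top (a point): Centre of the top end of the fixed upright grey pipe stub: 32 mm diameter, 37 mm tall above the shoulder, top edge chamfered 3 mm, top 195 mm above the bench. z up, y along the row of stations, away from the next station's clear funnel (102 mm wide, centred 150 mm off along -y). Below the shoulder: valve body 56 mm wide (top 22 mm lower), red lever reaching 52 mm along -x (top 36 mm lower).
- shoulder (a point): Centre, on the stub's axis, of the flat black shoulder (44 mm diameter) at the foot of the stub, 158 mm above the bench, where the ring's underside is to rest (ring centre then 13 mm higher). Axes as stub_top.
- bin: Grey bin fixed to the bench; origin under its base's centre, z up, long side along y. Inside 160 (x) by 265 mm (y), walls and floor 4 mm, rim 84 mm above the bench. A dark half lid, latched immovably, covers y above +7.5 mm: underside 80, top 84 mm (ribs 3 mm more). Open for y below +7.5 mm, to the end wall's inner face at y = -132.5 mm; the other half lid hangs open outside that wall.
- opening (a point): Centre of the bin's open top, at rim height (84 mm); the opening is 160 mm along bin x and 140 mm along bin y. Axes as the bin.
- riser: Loose riser pipe; origin at its centre, along its own y. Black pipe 25 mm diameter, 230 mm long overall, a blue hex nut at each end (40 mm across flats, 28 mm long; 174 mm bare pipe between). 0.09 to 0.18 kg. Lies level on the bin's floor, roughly along bin y, axis 24 mm above the bench, one end in the open half, the other 95 to 120 mm in under the latched lid: too long to come out level.
- riser_end_open (a point): Centre of the end face of the riser that starts in the open half of the bin (115 mm from the riser's centre, along its -y).
- riser_end_covered (a point): Centre of the end face of the riser that starts under the latched half lid (115 mm from the riser's centre, along its +y).
- manifold: Black filtration manifold fixed to the bench, origin on the bench under its middle station, row of stations along its y axis: bare station at y = +150 mm, funnels (102 mm wide, 290 mm tall) at 0 and -150 mm. 420 mm long.
- wash_bottle: Bystander: white wash bottle with red cap and bent spout, 68 mm diameter, 212 mm tall, origin under its base.
- dishes: Bystander: stack of three clear petri dishes, 53 mm diameter, 35 mm tall, origin under its base.
- marker: Bystander: white and blue marker pen lying flat, 130 x 14 x 14 mm, origin under its middle, x along it.
- ring: The red spacer ring itself (see ring_center); origin under its base, z along the hole.

How it is judged:
By the outcome, as a careful person would: the job done as asked, in the order asked, and still so for the second after the job is handed in, while the arm keeps its last pose, push and grip.
It also fails if it takes over 58 s, if anything falls off the work surface, if the arm or the gripper's body presses on something with over 40 N, if the wrist force passes 120 N, or if a joint passes its speed limit or range.

## Working session

There is one attempt and no reset: what is moved stays moved. The work goes in short steps, Python scripts to look and compute and a tool call to move; the robot and the scene stay as the last step left them, time stands still between calls to the robot, and variables do not carry over. Pictures are saved under pics/ and viewed, at most 10 in all, crops included, and the job is handed in when it is done.

Besides the shell and the picture viewer there is one more tool, called in YAML: its name, and indented under it one key for each argument. apply_moves: Moves the arm, as the interface text tells. Its arguments: {"type":"object","properties":{"rows":{"type":"array"},"fingers":{"type":"number"},"grip_force":{"type":"number"}},"required":["rows"]}

```bash
mkdir -p pics
cat > h.py <<'E'
import numpy as np, cv2
from bench import sense, eyes, job, models
from scipy.spatial.transform import Rotation as Ro
def cloud(name,d):
    c=eyes.get_calibration(name);K=np.array(c["intrinsics"])
    v,u=np.mgrid[:384,:512];p=np.stack([(u-K[0,2])/K[0,0]*d,(v-K[1,2])/K[1,1]*d,d],-1)
    if name=="wrist":
        s=sense();M=np.array(c["mount"]);p=p@M[:3,:3].T+M[:3,3]
        return p@Ro.from_euler('xyz',s["tcp_rot"],degrees=True).as_matrix().T+np.array(s["tool_pos"])
    return (p-np.array(c["t"]))@np.array(c["R"])
E
python3 - <<'E'
from h import *
s=sense();print(s)
im=[]
for n in("side","top"):
    p,d=eyes.snapshot(n);np.savez(f"{n}.npz",p=p,d=d);im.append(p)
    for k in["ring_center","stub_top","shoulder","bin","opening","riser","riser_end_open","riser_end_covered","manifold","wash_bottle","dishes","marker"]:
        r=models.place_of(k,n);print(n,k,[(np.round(q["xyz"]).tolist(),round(q["confidence"],2)) for q in r[:2]])
cv2.imwrite("pics/a.png",cv2.resize(np.vstack(im)[...,::-1],None,fx=.78,fy=.78))
E
```

```text
{'time': 0.0, 'joint_pos': array([-6.84911086e+01,  7.51694333e+00,  8.53314634e+01,  1.76406210e-03,
        8.72599066e+01, -4.89455447e+00]), 'qd': array([-0.01618606, -0.02873254,  0.0968718 ,  0.03044806,  0.07841025,
       -0.00841319]), 'joint_efforts': array([ 2.74446265e-04, -5.69398284e+01, -5.00548983e+01, -3.84692248e-04,
        1.50016072e-02,  6.26926453e-05]), 'tool_pos': array([ 266.62434562, -536.88244023,  230.20435533]), 'tcp_rot': array([-1.79892232e+02, -1.09969858e-02,  2.64033495e+01]), 'ft_force': array([-0.27538591, -0.80027929,  0.56401466]), 'wrist_torque': array([-0.00131166, -0.03200885, -0.01168469]), 'grip_force': 0.0, 'finger_gap': 85.120897281472}
side ring_center [([384.0, -253.0, 12.0], 0.73)]
side stub_top [([618.0, -176.0, 195.0], 0.89)]
side shoulder [([626.0, -173.0, 160.0], 0.97)]
side bin [([517.0, 270.0, -0.0], 0.77)]
side opening []
side riser []
side riser_end_open [([519.0, 159.0, 20.0], 0.94), ([621.0, -170.0, 195.0], 0.68)]
side riser_end_covered []
side manifold [([596.0, -320.0, -4.0], 0.69), ([381.0, -254.0, 13.0], 0.56)]
side wash_bottle [([786.0, 35.0, -0.0], 0.67)]
side dishes [([467.0, -54.0, -2.0], 0.89)]
side marker [([685.0, -11.0, 2.0], 0.74)]
top ring_center [([385.0, -252.0, 11.0], 0.58)]
top stub_top [([627.0, -172.0, 194.0], 0.76)]
top shoulder [([622.0, -172.0, 159.0], 0.69)]
top bin [([520.0, 267.0, 0.0], 0.71)]
top opening [([510.0, 206.0, 83.0], 0.85)]
top riser [([530.0, 276.0, 26.0], 0.83)]
top riser_end_open [([520.0, 161.0, 24.0], 0.66)]
top riser_end_covered []
top manifold [([598.0, -320.0, 4.0], 0.86)]
top wash_bottle [([624.0, -171.0, 197.0], 0.67), ([785.0, 37.0, 4.0], 0.61)]
top dishes [([470.0, -48.0, -2.0], 0.55)]
top marker [([686.0, -10.0, -1.0], 0.53)]
```

View pics/a.png

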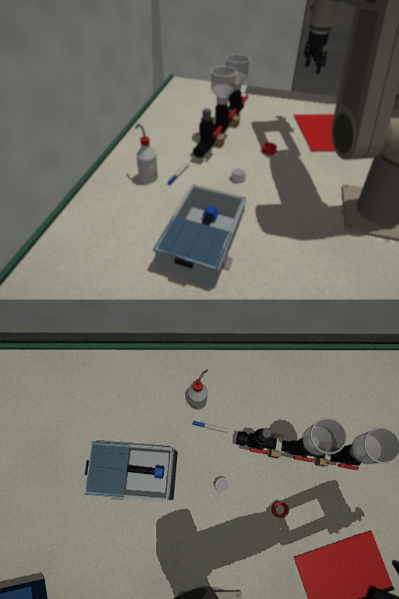

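The picture shows the side view above and the top view below. The bare station is at the left end of the manifold (top view about 240,438), the ring is at (281,509), and the riser's blue nut is in the open half of the bin at (160,471). Next I'll refine these from the depth data.

Run:
```python
from h import *
D={n:np.load(n+".npz") for n in("side","top")}
for n in D:
    p=D[n]["p"].astype(int);P=cloud(n,D[n]["d"]);ok=D[n]["d"]>0
    near=lambda x,y,r:ok&(np.hypot(P[...,0]-x,P[...,1]-y)<r)
    red=(p[...,0]>80)&(p[...,0]>2*p[...,1])
    m=near(384,-252,45)&(P[...,2]>22)&(P[...,2]<32)&red
    q=P[m]; 
    if m.sum()>5:
        c,r=cv2.minEnclosingCircle(q[:,:2].astype(np.float32));print(n,"ring",m.sum(),q.mean(0).round(1),c,r)
    m=near(623,-172,30)&(P[...,2]>188)&(P[...,2]<203);q=P[m]
    if m.sum()>5:print(n,"stub",m.sum(),q.mean(0).round(1),cv2.minEnclosingCircle(q[:,:2].astype(np.float32)))
    m=near(623,-172,50)&(P[...,2]>152)&(P[...,2]<166);q=P[m];print(n,"sh",m.sum(),q.mean(0).round(1) if len(q) else 0)
    m=near(518,268,190)&(P[...,2]>76)&(P[...,2]<93);q=P[m]
    print(n,"rim",m.sum(),cv2.minAreaRect(q[:,:2].astype(np.float32)))
    # funnel/manifold direction: high red/black body
    blue=(p[...,2]>100)&(p[...,2]>1.8*p[...,0])&(p[...,2]>1.5*p[...,1])
    m=near(520,175,60)&(P[...,2]<55)&(P[...,2]>8);b=m&blue;print(n,"nut",b.sum(),P[b].mean(0).round(1),P[b].min(0).round(1),P[b].max(0).round(1))
    dk=ok&(p.sum(-1)<130)&(P[...,2]<50)&(P[...,2]>28)&(abs(P[...,0]-523)<60)&(P[...,1]>195)&(P[...,1]<275);q=P[dk]
    if len(q)>5:
        print(n,"pipe",len(q),q.mean(0).round(1),np.polyfit(q[:,1],q[:,0],1))
```

```text
side ring 20 [ 396.6 -243.4   23.3] (384.1535949707031, -247.96078491210938) 26.279542922973633
side stub 52 [ 622.8 -166.7  191.1] ((621.5236206054688, -169.22006225585938), 17.18074607849121)
side sh 79 [ 620.8 -158.6  157.2]
side rim 5161 ((519.02978515625, 272.78363037109375), (291.7657165527344, 182.59751892089844), 84.98694610595703)
side nut 135 [512.8 175.3  36.9] [495.6 135.2  15.4] [534.7 192.   45.4]
side pipe 98 [520.5 213.5  32.2] [1.19523893e-01 4.95012426e+02]
top ring 47 [ 398.6 -245.7   26. ] (384.3592834472656, -252.12489318847656) 27.63823127746582
top stub 136 [ 624.4 -169.6  193.9] ((625.0110473632812, -170.5004425048828), 15.643034934997559)
top sh 96 [ 619.9 -163.9  158.1]
top rim 4310 ((521.4656372070312, 270.89776611328125), (290.17645263671875, 182.29368591308594), 84.88137817382812)
top nut 99 [517.8 175.7  43.3] [496.4 162.   22.3] [531.1 189.5  48.6]
top pipe 247 [526.9 235.2  34.6] [1.29637831e-01 4.96368566e+02]
```

```bash
cat >> h.py <<'E'
def down(yaw): return Ro.from_euler('xyz',[180,0,yaw],degrees=True)
def plan(ways):
    """ways: list of (pos, Rotation, nrows) from the measured pose; prints rounded rows"""
    s=sense();p=np.array(s["tool_pos"]);R=Ro.from_euler('xyz',s["tcp_rot"],degrees=True);out=[]
    for tp,TR,n in ways:
        tp=np.array(tp,float)
        for k in range(n):
            f=1/(n-k)
            d=R.inv().apply(tp-p)*f; w=(R.inv()*TR).as_rotvec()*f
            d=d.round(1);w=w.round(4);out.append([*d.tolist(),*w.tolist()])
            p=p+R.apply(d);R=R*Ro.from_rotvec(w)
    for i in range(0,len(out),5):print(out[i:i+5])
    print("end",p.round(1),R.as_euler('xyz',degrees=True).round(1))
E
python3 -c "
from h import *
plan([((385,-252,170),down(80),10)])"
```

```text
[[23.3, -20.3, 6.1, -0.0, 0.0, -0.0935], [25.1, -18.0, 6.1, -0.0, 0.0, -0.0936], [26.6, -15.6, 6.1, -0.0, 0.0, -0.0935], [28.0, -13.1, 6.1, -0.0, 0.0, -0.0936], [29.1, -10.4, 6.1, -0.0, 0.0, -0.0935]]
[[29.9, -7.6, 6.2, -0.0, 0.0, -0.0936], [30.5, -4.8, 6.1, -0.0, -0.0, -0.0935], [30.9, -2.0, 6.2, -0.0, -0.0, -0.0936], [30.9, 1.0, 6.1, -0.0, -0.0, -0.0935], [30.6, 3.8, 6.2, -0.0, -0.0, -0.0936]]
end [ 385. -252.  170.] [-180.   -0.   80.]
```

apply_moves:
  rows:
    - [23.3,-20.3,6,0,0,-0.0935]
    - [25,-18,6,0,0,-0.0935]
    - [26.6,-15.6,6,0,0,-0.0935]
    - [28,-13,6,0,0,-0.0935]
    - [29,-10.4,6,0,0,-0.0935]
  fingers: 85

```text
time: 1.92
tool_pos: [326.2, -394.0, 201.2]
tcp_rot: [180.0, 0.0, 53.4]
ft_force: [-0.3, -0.6, -0.1]
finger_gap: 84.9
grip_force: 0.0
```

apply_moves:
  rows:
    - [30,-7.6,6,0,0,-0.0935]
    - [30.5,-4.8,6,0,0,-0.0935]
    - [31,-2,6,0,0,-0.0935]
    - [31,1,6,0,0,-0.0935]
    - [30.6,3.8,6,0,0,-0.0935]

```text
time: 2.55
tool_pos: [385.5, -251.1, 171.3]
tcp_rot: [180.0, 0.0, 80.1]
ft_force: [0.3, -0.6, 0.0]
finger_gap: 85.1
grip_force: 0.0
```

Run:
```python
from h import *
s=sense();print(s["time"],s["tool_pos"],s["tcp_rot"],s["qd"].round(1))
p,d=eyes.snapshot("wrist");P=cloud("wrist",d);cv2.imwrite("pics/w1.png",p[...,::-1])
pi=p.astype(int);red=(pi[...,0]>50)&(pi[...,0]>2*pi[...,1])&(d>0)
m=red&(P[...,2]>21)&(P[...,2]<32)&(np.hypot(P[...,0]-385,P[...,1]+252)<50);q=P[m]
print(m.sum(),q.mean(0),cv2.minEnclosingCircle(q[:,:2].astype(np.float32)),models.place_of("ring_center","wrist")[:1])
```

```text
2.55 [ 385.50317873 -251.10091777  171.29682128] [1.79972635e+02 1.12929995e-02 8.01454270e+01] [ 29.1  -6.9  10.9   0.   -4.1 -13.9]
1515 [ 382.80907328 -248.00272087   24.56824079] ((382.7549743652344, -249.04898071289062), 28.47381019592285) [{'xyz': [382.6, -250.2, 11.0], 'confidence': 0.96}]
```

View pics/w1.png

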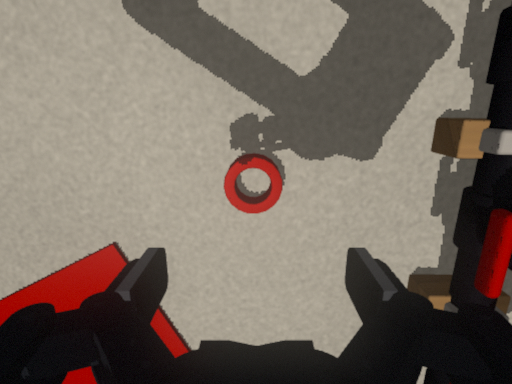

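The ring sits at about (253,183), between the fingers and unobstructed. The arm was still drifting when this picture was taken, so I'll descend part way and measure again at rest.

```bash
python3 -c "
from h import *
plan([((383,-250,110),down(80),5)])
print(sense()['tool_pos'],abs(sense()['qd']).max())"
```

```text
[[-0.2, -0.5, 12.1, -0.0001, -0.0003, 0.0008], [-0.2, -0.5, 12.1, -0.0001, -0.0003, 0.0009], [-0.2, -0.5, 12.1, -0.0002, -0.0003, 0.0008], [-0.2, -0.5, 12.2, -0.0001, -0.0002, 0.0009], [-0.1, -0.5, 12.1, -0.0002, -0.0003, 0.0008]]
end [ 383. -250.  110.] [180.   0.  80.]
[ 385.59699244 -249.55123646  170.60917814] 2.555704898266719
```

apply_moves:
  rows:
    - [0,-1,20,0,0,0]
    - [0,-1,20,0,0,0]
    - [0,-0.6,20,0,0,0]
    - [0,0,0,0,0,0]
    - [0,0,0,0,0,0]

```text
time: 3.28
tool_pos: [382.9, -252.2, 112.2]
tcp_rot: [180.0, 0.0, 79.9]
ft_force: [0.3, -0.2, 0.6]
finger_gap: 85.0
grip_force: 0.0
```

Run:
```python
from h import *
s=sense();print(s["time"],s["tool_pos"],s["tcp_rot"],abs(s["qd"]).max())
p,d=eyes.snapshot("wrist");P=cloud("wrist",d)
pi=p.astype(int);red=(pi[...,0]>50)&(pi[...,0]>2*pi[...,1])&(d>0)
m=red&(P[...,2]>21)&(P[...,2]<32)&(np.hypot(P[...,0]-385,P[...,1]+252)<50);q=P[m]
print(m.sum(),q.mean(0),cv2.minEnclosingCircle(q[:,:2].astype(np.float32)),models.place_of("ring_center","wrist")[:1])
x,y=cv2.minEnclosingCircle(q[:,:2].astype(np.float32))[0]
plan([((x,y,1),down(80),5)])
```

```text
3.275 [ 382.85294909 -252.16591858  112.21898368] [1.79953289e+02 3.20974262e-02 7.99313260e+01] 0.5787023362956761
2340 [ 382.6539908  -251.43591058   25.75964507] ((382.2659606933594, -252.4644012451172), 28.527605056762695) [{'xyz': [382.9, -252.4, 11.2], 'confidence': 0.97}]
[[-0.0, -0.2, 22.3, 0.0003, 0.0002, -0.0002], [-0.1, -0.2, 22.3, 0.0003, 0.0002, -0.0002], [-0.1, -0.2, 22.3, 0.0004, 0.0002, -0.0002], [-0.0, -0.2, 22.3, 0.0003, 0.0002, -0.0001], [-0.1, -0.2, 22.4, 0.0004, 0.0002, -0.0002]]
end [ 382.3 -252.5    1. ] [-180.    0.   80.]
```

apply_moves:
  rows:
    - [0,0,30,0,0,0]
    - [0,0,30,0,0,0]
    - [0,0,30,0,0,0]
    - [0,0,21,0,0,0]
    - [0,0,0,0,0,0]

```text
time: 4.0
tool_pos: [381.7, -250.9, -0.6]
tcp_rot: [-179.9, -0.1, 80.0]
ft_force: [-0.5, -0.2, -0.4]
finger_gap: 85.1
grip_force: 0.0
```

apply_moves:
  rows:
    - [0,0,0,0,0,0]
    - [0,0,0,0,0,0]
    - [0,0,0,0,0,0]
    - [0,0,0,0,0,0]
    - [0,0,0,0,0,0]
  fingers: 50
  grip_force: 40

```text
time: 4.62
tool_pos: [383.7, -252.5, 2.3]
tcp_rot: [179.9, 0.1, 80.0]
ft_force: [-1.4, 2.0, 7.3]
finger_gap: 56.5
grip_force: 41.8
```

Run:
```python
from h import *
s=sense();print(s["time"],s["tool_pos"],s["finger_gap"],s["grip_force"])
plan([([*s["tool_pos"][:2],225],down(80),5),((624,-170,235),down(80),8),((624,-170,235),down(80),2)])
```

```text
4.625 [ 383.71679883 -252.52234704    2.33517583] 56.467602707815665 41.76229253411293
[[-0.1, 0.1, -44.5, 0.0005, 0.0003, -0.0001], [-0.0, 0.1, -44.5, 0.0005, 0.0003, -0.0001], [-0.0, 0.1, -44.6, 0.0005, 0.0003, -0.0001], [-0.1, 0.0, -44.5, 0.0005, 0.0003, -0.0001], [0.0, 0.0, -44.6, 0.0004, 0.0003, -0.0001]]
[[15.4, 27.8, -1.2, 0.0, -0.0, 0.0], [15.4, 27.8, -1.3, 0.0, -0.0, 0.0], [15.4, 27.8, -1.2, 0.0, -0.0, 0.0], [15.4, 27.8, -1.3, 0.0, -0.0, 0.0], [15.3, 27.8, -1.2, 0.0, -0.0, 0.0]]
[[15.4, 27.8, -1.3, 0.0, -0.0, 0.0], [15.3, 27.8, -1.2, 0.0, -0.0, 0.0], [15.4, 27.7, -1.3, 0.0, -0.0, 0.0], [-0.0, 0.0, 0.0, 0.0, -0.0, 0.0], [-0.0, 0.0, 0.0, 0.0, -0.0, 0.0]]
end [ 624. -170.  235.] [180.  -0.  80.]
```

apply_moves:
  rows:
    - [0,0,-44.5,0,0,0]
    - [0,0,-44.5,0,0,0]
    - [0,0,-44.5,0,0,0]
    - [0,0,-44.5,0,0,0]
    - [0,0,-44.5,0,0,0]

```text
time: 5.25
tool_pos: [382.7, -251.6, 225.6]
tcp_rot: [179.9, 0.1, 80.0]
ft_force: [-0.3, -0.2, -1.0]
finger_gap: 56.7
grip_force: 43.5
```

apply_moves:
  rows:
    - [15.4,27.8,-1.2,0,0,0]
    - [15.4,27.8,-1.2,0,0,0]
    - [15.4,27.8,-1.2,0,0,0]
    - [15.4,27.8,-1.2,0,0,0]
    - [15.4,27.8,-1.2,0,0,0]

```text
time: 5.88
tool_pos: [534.1, -199.6, 230.2]
tcp_rot: [179.9, 0.0, 80.0]
ft_force: [0.5, 0.0, -0.4]
finger_gap: 57.1
grip_force: 43.5
```

apply_moves:
  rows:
    - [15.4,27.8,-1.2,0,0,0]
    - [15.4,27.8,-1.2,0,0,0]
    - [15.4,27.8,-1.2,0,0,0]
    - [0,0,0,0,0,0]
    - [0,0,0,0,0,0]

```text
time: 6.5
tool_pos: [622.7, -169.1, 232.9]
tcp_rot: [180.0, 0.0, 80.0]
ft_force: [-0.1, 0.4, -0.7]
finger_gap: 56.8
grip_force: 43.5
```

Run:
```python
from h import *
s=sense();print(s["time"],s["tool_pos"],s["tcp_rot"],s["finger_gap"],abs(s["qd"]).max())
p,d=eyes.snapshot("wrist");P=cloud("wrist",d);np.savez("w2.npz",p=p,P=P,d=d);cv2.imwrite("pics/w2.png",p[...,::-1])
for k in("stub_top","ring_center","shoulder"):print(k,models.place_of(k,"wrist")[:2])
pt,dt=eyes.snapshot("top")
for k in("stub_top","ring_center"):print(k,models.place_of(k,"top")[:2])
```

```text
6.5 [ 622.71634699 -169.12207363  232.91390473] [1.79988141e+02 2.21014612e-02 7.99845241e+01] 56.83672862515453 0.7758945686716999
stub_top [{'xyz': [623.9, -174.6, 192.0], 'confidence': 0.62}]
ring_center [{'xyz': [595.9, -324.1, -0.4], 'confidence': 0.39}]
shoulder [{'xyz': [623.8, -174.2, 156.3], 'confidence': 0.76}]
stub_top [{'xyz': [624.9, -167.8, 192.2], 'confidence': 0.79}]
ring_center [{'xyz': [623.3, -166.3, 242.3], 'confidence': 0.68}]
```

View pics/w2.png

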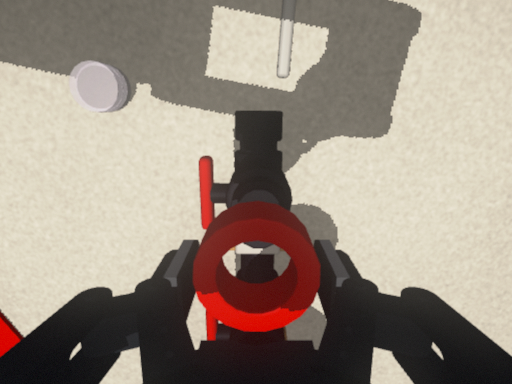

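The red ring is held between the pads, with its top face around (256,257). It mostly hides the stub, so I'll measure the ring here and the stub from views where it shows.

Run:
```python
from h import *
w=np.load("w2.npz");p=w["p"].astype(int);P=w["P"];ok=w["d"]>0
red=(p[...,0]>50)&(p[...,0]>2*p[...,1])&ok
m=red&(P[...,2]>210);q=P[m];print("red z pct",np.percentile(q[:,2],[2,25,50,75,98]))
zt=np.percentile(q[:,2],98);t=q[q[:,2]>zt-4]
def fitc(a):
    A=np.c_[2*a[:,:2],np.ones(len(a))];x=np.linalg.lstsq(A,(a[:,:2]**2).sum(1),rcond=None)[0];return x[:2].round(1),round(float(np.sqrt(x[2]+x[:2]@x[:2])),1)
print("ring top",len(t),t.mean(0).round(1),cv2.minEnclosingCircle(t[:,:2].astype(np.float32)))
for lo,hi in((180,200),(150,165),(165,190)):
    m=ok&~red&(P[...,2]>lo)&(P[...,2]<hi)&(np.hypot(P[...,0]-624,P[...,1]+171)<40);q=P[m]
    if len(q)>5:print(lo,len(q),q.mean(0).round(1),q.min(0).round(1),q.max(0).round(1),cv2.minEnclosingCircle(q[:,:2].astype(np.float32)))
# initial pics: stub side surface circle fit with fixed radius 16
from scipy.optimize import least_squares
for n in("side","top"):
    z=np.load(n+".npz");C=cloud(n,z["d"]);m=(z["d"]>0)&(np.hypot(C[...,0]-624,C[...,1]+171)<26)&(C[...,2]>165)&(C[...,2]<186)
    a=C[m];print(n,len(a))
    if len(a)>8:print(least_squares(lambda c:np.hypot(a[:,0]-c[0],a[:,1]-c[1])-16,[624,-171],loss="soft_l1").x)
# manifold colours: side view crop
im=np.load("side.npz")["p"]
K=eyes.get_calibration("side");X=np.array(K["R"])@[624,-171,190]+np.array(K["t"]);u=np.array(K["intrinsics"])@X;u=(u/u[2])[:2].astype(int);print(u)
im=np.load("top.npz")["p"]
K=eyes.get_calibration("top");X=np.array(K["R"])@[624,-171,190]+np.array(K["t"]);v=np.array(K["intrinsics"])@X;v=(v/v[2])[:2].astype(int);print(v)
a=np.load("side.npz")["p"][u[1]-35:u[1]+35,u[0]-40:u[0]+40];b=im[v[1]-35:v[1]+35,v[0]-40:v[0]+40]
cv2.imwrite("pics/c1.png",cv2.resize(np.hstack([a,b])[...,::-1],None,fx=5,fy=5))
```

```text
red z pct [233.68482912 249.3024875  255.52456989 256.15771798 257.06630707]
ring top 7318 [ 622.9 -167.8  255.9] ((605.304931640625, -162.73721313476562), 47.22489547729492)
180 206 [ 623.3 -176.7  191.2] [ 612.5 -187.7  180.1] [ 635.5 -156.   196. ] ((624.091064453125, -171.7296600341797), 16.009878158569336)
150 769 [ 627.1 -158.5  157.5] [ 604.3 -175.2  150. ] [ 645.8 -150.4  165. ] ((624.7847290039062, -169.54417419433594), 21.12557029724121)
165 247 [ 627.4 -158.2  174.3] [ 613.8 -167.8  165. ] [ 639.5 -156.   188. ] ((626.6732177734375, -164.19760131835938), 13.352344512939453)
side 75
[ 623.51643293 -170.39107663]
top 30
[ 625.66812917 -170.94324766]
[264 141]
[341 171]
```

View pics/c1.png

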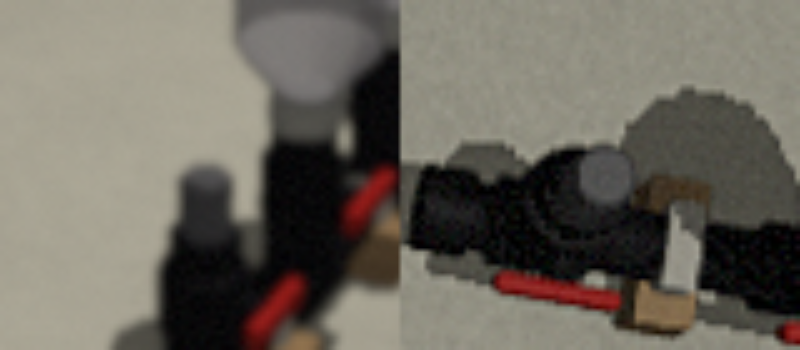

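The crop shows the grey stub clearly: at (205,195) in the side half, and at (605,178) in the top half. The fits agree on (624.4, -171). Next is a robust ring centre.

Run:
```python
from h import *
w=np.load("w2.npz");p=w["p"].astype(int);P=w["P"];ok=w["d"]>0
red=(p[...,0]>50)&(p[...,0]>2*p[...,1])&ok&(np.hypot(P[...,0]-623,P[...,1]+168)<38)
t=P[red&(P[...,2]>253.5)][:,:2]
pol=np.hypot(*(t-t.mean(0)).T);print(len(t),t.mean(0),np.percentile(pol,[1,50,99]))
from scipy.optimize import least_squares
from scipy.spatial import ConvexHull
h=t[ConvexHull(t).vertices];print(cv2.minEnclosingCircle(t.astype(np.float32)))
print(least_squares(lambda c:np.hypot(h[:,0]-c[0],h[:,1]-c[1])-c[2],[623,-168,29],loss="soft_l1").x)
# annulus fit: fraction of points outside [18,29]
r=least_squares(lambda c:(lambda q:np.maximum(0,18-q)+np.maximum(0,q-29))(np.hypot(t[:,0]-c[0],t[:,1]-c[1])),[623,-168]);print(r.x,r.cost)
```

```text
7211 [ 622.94918902 -167.78366478] [17.06308456 23.5612573  29.78081677]
((622.7351684570312, -170.33334350585938), 29.48260498046875)
[ 622.57083757 -169.70288471   28.63827762]
[ 622.72759603 -169.53973111] 3.773630153288115
```

apply_moves:
  rows:
    - [-0.9,1.8,10,0,0,0]
    - [0,0,10,0,0,0]
    - [0,0,9,0,0,0]
    - [0,0,0,0,0,0]
    - [0,0,0,0,0,0]

```text
time: 7.48
tool_pos: [624.7, -170.2, 203.5]
tcp_rot: [180.0, 0.0, 80.0]
ft_force: [-0.1, -0.1, -1.2]
finger_gap: 56.8
grip_force: 43.5
```

apply_moves:
  rows:
    - [0,0,4,0,0,0]
    - [0,0,4,0,0,0]
    - [0,0,4,0,0,0]
    - [0,0,3,0,0,0]
    - [0,0,0,0,0,0]

```text
time: 8.1
tool_pos: [624.4, -170.1, 187.9]
tcp_rot: [-180.0, -0.0, 80.0]
ft_force: [-0.3, -0.1, -0.3]
finger_gap: 56.7
grip_force: 43.5
```

No contact force, and the ring's underside is already below the stub's top edge, so it is threading on.

apply_moves:
  rows:
    - [0,0,6,0,0,0]
    - [0,0,6,0,0,0]
    - [0,0,6,0,0,0]
    - [0,0,6,0,0,0]
    - [0,0,0,0,0,0]

```text
time: 8.72
tool_pos: [624.2, -170.0, 163.5]
tcp_rot: [-179.9, -0.0, 80.0]
ft_force: [-0.5, 0.0, 0.1]
finger_gap: 56.8
grip_force: 43.5
```

apply_moves:
  rows:
    - [0,0,2,0,0,0]
    - [0,0,1,0,0,0]
    - [0,0,1,0,0,0]
    - [0,0,0,0,0,0]
    - [0,0,0,0,0,0]

```text
time: 9.35
tool_pos: [624.7, -170.2, 160.5]
tcp_rot: [180.0, 0.0, 80.0]
ft_force: [0.1, -0.5, -0.3]
finger_gap: 56.6
grip_force: 43.5
```

Release partially; the small remaining gap drops away.

apply_moves:
  rows:
    - [0,0,1,0,0,0]
    - [0,0,0,0,0,0]
    - [0,0,0,0,0,0]
    - [0,0,0,0,0,0]
    - [0,0,0,0,0,0]
  fingers: 72

```text
time: 9.98
tool_pos: [624.6, -170.2, 159.4]
tcp_rot: [180.0, 0.0, 80.0]
ft_force: [0.7, -1.2, -0.1]
finger_gap: 72.3
grip_force: 0.0
```

apply_moves:
  rows:
    - [0,0,-10,0,0,0]
    - [0,0,-25,0,0,0]
    - [0,0,-40,0,0,0]
    - [0,0,-40,0,0,0]
    - [0,0,-20,0,0,0]

```text
time: 10.6
tool_pos: [625.6, -170.5, 298.3]
tcp_rot: [179.7, 0.0, 80.0]
ft_force: [-0.1, -0.0, -0.4]
finger_gap: 72.0
grip_force: 0.0
```

Run:
```python
from h import *
s=sense();print(s["time"],s["tool_pos"],s["finger_gap"])
p,d=eyes.snapshot("wrist");P=cloud("wrist",d);cv2.imwrite("pics/w3.png",p[...,::-1])
pi=p.astype(int);red=(pi[...,0]>50)&(pi[...,0]>2*pi[...,1])&(d>0)&(np.hypot(P[...,0]-624,P[...,1]+170)<36)&(P[...,2]>150)
q=P[red];print(np.percentile(q[:,2],[2,25,50,75,98]),models.place_of("ring_center","wrist")[:2])
t=q[q[:,2]>178];print(cv2.minEnclosingCircle(t[:,:2].astype(np.float32)))
A=np.c_[t[:,:2]-t[:,:2].mean(0),np.ones(len(t))];print("slope",np.linalg.lstsq(A,t[:,2],rcond=None)[0])
```

```text
10.6 [ 625.60561118 -170.47854339  298.32514341] 71.98077770119902
[166.98536201 184.77596562 185.37821917 185.88436521 187.2405644 ] [{'xyz': [624.8, -172.0, 166.3], 'confidence': 0.67}]
((625.520263671875, -170.83148193359375), 28.64032554626465)
slope [ 1.87904472e-04 -2.20227282e-02  1.85441800e+02]
```

View pics/w3.png

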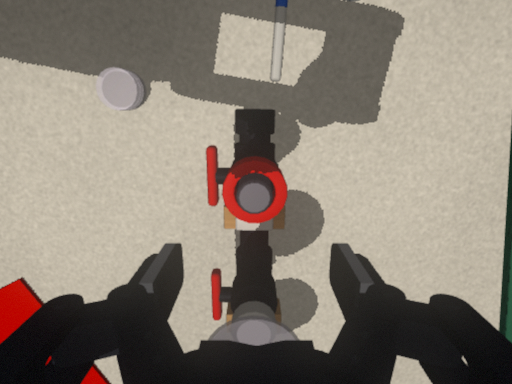

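The ring lies on the shoulder around the stub at (255,190) in the picture: its top is level at about 185 mm, as expected. On to the bin.

```bash
python3 -c "
from h import *
plan([((519,205,240),down(83),9),((519,205,240),down(83),1)])"
```

```text
[[39.0, -19.0, 6.3, 0.0006, 0.0001, -0.0059], [39.1, -18.8, 6.3, 0.0006, 0.0001, -0.0059], [39.3, -18.5, 6.3, 0.0006, 0.0001, -0.0059], [39.4, -18.3, 6.3, 0.0006, 0.0001, -0.0059], [39.5, -18.0, 6.4, 0.0006, 0.0001, -0.0058]]
[[39.6, -17.8, 6.4, 0.0006, 0.0001, -0.0059], [39.7, -17.6, 6.4, 0.0005, 0.0001, -0.0058], [39.7, -17.3, 6.4, 0.0006, 0.0002, -0.0059], [39.9, -17.1, 6.4, 0.0005, 0.0001, -0.0058], [-0.0, -0.0, -0.0, 0.0, 0.0, -0.0]]
end [519. 205. 240.] [180.   0.  83.]
```

apply_moves:
  rows:
    - [39,-19,6.3,0,0,-0.006]
    - [39,-18.8,6.3,0,0,-0.006]
    - [39.3,-18.5,6.3,0,0,-0.006]
    - [39.4,-18.3,6.3,0,0,-0.006]
    - [39.5,-18,6.3,0,0,-0.006]

```text
time: 11.32
tool_pos: [563.6, 39.8, 260.2]
tcp_rot: [-179.8, 0.0, 81.7]
ft_force: [0.7, 0.4, 0.3]
finger_gap: 72.3
grip_force: 0.0
```

apply_moves:
  rows:
    - [39.6,-17.8,6.4,0,0,-0.006]
    - [39.7,-17.6,6.4,0,0,-0.006]
    - [39.7,-17.3,6.4,0,0,-0.006]
    - [39.9,-17,6.4,0,0,-0.005]
    - [0,0,0,0,0,0]
  fingers: 60

```text
time: 11.95
tool_pos: [515.2, 207.6, 234.2]
tcp_rot: [-179.7, 0.1, 83.2]
ft_force: [-0.3, -1.1, -0.6]
finger_gap: 60.0
grip_force: 0.0
```

apply_moves:
  rows:
    - [0,0,0,0,0,0]
    - [0,0,0,0,0,0]
    - [0,0,0,0,0,0]
    - [0,0,0,0,0,0]
    - [0,0,0,0,0,0]

```text
time: 12.58
tool_pos: [517.8, 205.1, 237.5]
tcp_rot: [180.0, -0.0, 83.0]
ft_force: [0.3, 0.7, -0.6]
finger_gap: 59.9
grip_force: 0.0
```

Run:
```python
from h import *
s=sense();print(s["time"],s["tool_pos"],s["tcp_rot"],s["finger_gap"],abs(s["qd"]).max(),s["joint_pos"].round(1))
p,d=eyes.snapshot("wrist");P=cloud("wrist",d);np.savez("w4.npz",p=p,P=P,d=d);cv2.imwrite("pics/w4.png",p[...,::-1])
for k in("riser","riser_end_open","bin","opening"):print(k,models.place_of(k,"wrist")[:2])
pi=p.astype(int);ok=d>0
blue=(pi[...,2]>60)&(pi[...,2]>1.8*pi[...,0])&(pi[...,2]>1.4*pi[...,1])&ok&(P[...,2]>8)&(P[...,2]<60)&(np.hypot(P[...,0]-518,P[...,1]-175)<60)
q=P[blue];print("nut",len(q),np.percentile(q,[1,50,99],axis=0).round(1))
dk=ok&(pi.sum(-1)<120)&(P[...,2]<45)&(P[...,2]>22)&(abs(P[...,0]-523)<45)&(P[...,1]>195)&(P[...,1]<275);q=P[dk]
print("pipe",len(q),q.mean(0).round(1),np.polyfit(q[:,1],q[:,0],1),np.percentile(q[:,2],98))
m=ok&(P[...,2]>76)&(P[...,2]<93)&(np.hypot(P[...,0]-519,P[...,1]-270)<190);print("rim",m.sum(),np.percentile(P[m][:,2],[2,50,98]),P[m][:,1].min())
# lid edge
l=m&(abs(P[...,0]-520)<50)&(P[...,1]>230);q=P[l]
if len(q):print("lid edge y: ",[(x,q[abs(q[:,0]-x)<4][:,1].min().round(1)) for x in(480,500,520,540,560) if (abs(q[:,0]-x)<4).any()])
```

```text
12.575 [517.78840416 205.08587532 237.45406146] [ 1.79983391e+02 -6.28380420e-03  8.29807364e+01] 59.86512050550113 0.24095994936204787 [16.3  0.6 91.8 -0.  87.6 23.4]
riser [{'xyz': [531.4, 271.0, 23.8], 'confidence': 0.82}]
riser_end_open [{'xyz': [517.3, 162.0, 27.2], 'confidence': 0.84}, {'xyz': [789.8, 34.4, 0.4], 'confidence': 0.44}]
bin [{'xyz': [517.7, 269.1, -6.1], 'confidence': 0.81}]
opening [{'xyz': [511.4, 207.1, 85.7], 'confidence': 0.83}]
nut 961 [[496.7 160.7  17.9]
 [518.2 177.2  42.6]
 [540.6 190.8  45.2]]
pipe 2 [541.4 272.4  31. ] [1.40748532e-01 5.03083726e+02] 32.05435293670327
rim 26355 [79.94226702 83.66763339 87.28484192] 120.72729170537431
lid edge y:  [(480, np.float64(280.6)), (500, np.float64(278.7)), (520, np.float64(276.5)), (540, np.float64(275.0)), (560, np.float64(273.4))]
```

View pics/w4.png

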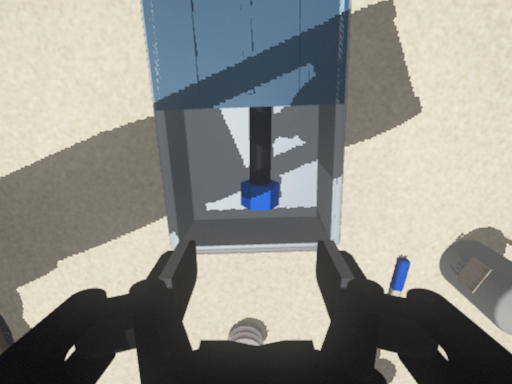

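The blue nut is at (260,195), the pipe runs up to the lid edge at (260,105), and the fingers straddle them with room to spare. Descending to straddle the bare pipe just past the nut.

apply_moves:
  rows:
    - [2.2,1.6,30,0,0,0]
    - [2.1,1.6,35,0,0,0]
    - [0,0,35,0,0,0]
    - [0,0,30,0,0,0]
    - [0,0,20,0,0,0]

```text
time: 13.45
tool_pos: [520.5, 209.1, 85.6]
tcp_rot: [-179.9, 0.0, 83.0]
ft_force: [0.0, 0.3, 0.3]
finger_gap: 60.0
grip_force: 0.0
```

apply_moves:
  rows:
    - [0,0,25,0,0,0]
    - [0,0,25,0,0,0]
    - [0,0,15,0,0,0]
    - [0,0,8,0,0,0]
    - [0,0,0,0,0,0]

```text
time: 14.08
tool_pos: [521.3, 209.3, 14.3]
tcp_rot: [-180.0, 0.0, 83.0]
ft_force: [-0.6, 0.1, -0.5]
finger_gap: 60.1
grip_force: 0.0
```

Run:
```python
from h import *
s=sense();print(s["time"],s["tool_pos"],s["finger_gap"],s["ft_force"])
p,d=eyes.snapshot("wrist");cv2.imwrite("pics/w5.png",p[...,::-1])
```

```text
14.075 [521.30127749 209.27281711  14.279717  ] 60.054072668315946 [-0.58872897  0.09344054 -0.50231055]
```

View pics/w5.png

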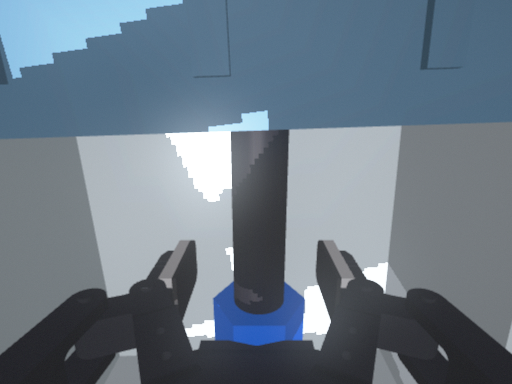

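The pads straddle the bare pipe (about 260,230), just past the nut. Lower 4 mm and grip.

apply_moves:
  rows:
    - [1,0,2,0,0,0]
    - [0,0,2,0,0,0]
    - [0,0,0,0,0,0]
    - [0,0,0,0,0,0]
    - [0,0,0,0,0,0]
  fingers: 10
  grip_force: 100

```text
time: 14.75
tool_pos: [522.3, 210.6, 11.5]
tcp_rot: [179.9, -0.0, 83.0]
ft_force: [0.0, 0.0, 5.9]
finger_gap: 22.0
grip_force: 97.9
```

apply_moves:
  rows:
    - [0,0,0,0,0,0]
    - [0,0,0,0,0,0]
    - [0,0,0,0,0,0]
    - [0,0,0,0,0,0]
    - [0,0,0,0,0,0]

```text
time: 15.38
tool_pos: [522.3, 210.6, 11.5]
tcp_rot: [179.9, -0.0, 83.0]
ft_force: [-0.2, -1.1, 5.6]
finger_gap: 22.3
grip_force: 97.9
```

```bash
cat > ext.py <<'E'
from h import *
# 2D in plane (s along tool x horizontally from lid edge, + under lid ; z). pipe axis passes a mm in front(TCP side) of grasp
s=sense();p0=np.array(s["tool_pos"]);yaw=s["tcp_rot"][2]
print(s["time"],p0,yaw,s["finger_gap"],s["grip_force"],s["ft_force"].round(1))
b=24-p0[2]        # pipe axis above TCP along -tool z
G0=p0[1]
s0=(p0[1]-276.5)/np.sin(np.radians(yaw))   # TCP s relative to lid edge
se=(161.5-276.5)/np.sin(np.radians(yaw))
Lo=s0-se; Lc=230-Lo
print("s0",s0,"Lo,Lc",Lo,Lc,"b",b)
def check(ts,tz,th):
    th=np.radians(th);c,n=np.array([np.cos(th),-np.sin(th)]),np.array([np.sin(th),np.cos(th)])
    A=np.array([ts,tz])+b*n          # pipe axis pt
    f=lambda u,v:A+u*c+v*n
    E=lambda u0,u1,r:np.array([f(u,v) for u in np.linspace(u0,u1,40) for v in np.linspace(-r,r,13)])
    pipe=np.vstack([E(-Lo,Lc,12.5),E(-Lo,-Lo+28,21.5),E(Lc-28,Lc,21.5)])
    body=np.array([np.array([ts,tz])+73*n+v*n+u*c for u in np.linspace(-43,43,30) for v in np.linspace(0,100,20)])
    fing=np.array([np.array([ts,tz])+v*n+u*c for u in np.linspace(-11,11,9) for v in np.linspace(0,73,20)])
    def lid(P):  # distance to box s>=0, 80<=z<=87
        return np.hypot(np.maximum(0,-P[:,0]),np.maximum(0,np.maximum(80-P[:,1],P[:,1]-87))).min()
    def wall(P): # end wall s in[-145,-140.5], z<84
        return np.hypot(np.maximum(0,np.maximum(-145-P[:,0],P[:,0]+140.5)),np.maximum(0,P[:,1]-84)).min()
    return [round(float(x),1) for x in(pipe[:,1].min()-4,lid(pipe),lid(body),lid(fing),wall(pipe),wall(fing))], pipe[:,1].min(), f(Lc,0)
E
python3 - <<'E'
from ext import *
# parametrise: covered end bottom clearance fc, covered end s = e
def pose(e,fc,th):
    t=np.radians(th);c,n=np.array([np.cos(t),-np.sin(t)]),np.array([np.sin(t),np.cos(t)])
    A=np.array([e,4+fc+21.5*np.cos(t)])-Lc*c; return A-b*n
for e,fc,th in[(111,3,0),(110,4,5),(108,5,10),(103,6,15),(92,6,20),(75,6,25),(60,6,30),(45,6,35),(25,8,40),(0,20,40),(-30,40,40),(-40,80,40),(-40,150,40)]:
    x=pose(e,fc,th);print((e,fc,th),x.round(1),check(*x,th)[0])
E
```

```text
15.375 [522.33094748 210.5610495   11.50082459] 83.01011418779221 22.310514189924735 97.87224054336548 [-0.2 -1.1  5.6]
s0 -66.43270164081416 Lo,Lc 49.428418842645726 180.57158115735427 b 12.499175407594945
(111, 3, 0) [-69.6  16. ] [3.0, 30.0, 26.6, 58.6, 21.5, 59.9]
(110, 4, 5) [-71.   32.7] [4.0, 26.7, 26.3, 55.0, 19.5, 58.6]
(108, 5, 10) [-72.   49.2] [5.0, 18.1, 31.6, 53.3, 18.3, 57.7]
(103, 6, 15) [-74.7  65.4] [6.0, 8.4, 40.4, 55.6, 15.8, 55.2]
(92, 6, 20) [-82.   80.2] [6.0, 3.8, 49.9, 63.7, 10.2, 48.2]
(75, 6, 25) [-93.9  94.5] [6.0, 1.8, 60.5, 77.3, 20.2, 39.6]
(60, 6, 30) [-102.6  108.1] [6.0, 2.2, 69.1, 88.4, 30.8, 41.0]
(45, 6, 35) [-110.1  120.9] [6.0, 5.0, 76.6, 98.6, 42.6, 47.7]
(25, 8, 40) [-121.4  135. ] [8.0, 10.9, 86.8, 112.8, 51.4, 51.8]
(0, 20, 40) [-146.4  147. ] [20.0, 8.8, 110.5, 139.7, 44.5, 56.0]
(-30, 40, 40) [-176.4  167. ] [40.0, 16.5, 145.0, 175.5, 40.5, 79.3]
(-40, 80, 40) [-186.4  207. ] [80.0, 39.3, 182.5, 208.9, 64.7, 120.5]
(-40, 150, 40) [-186.4  277. ] [150.0, 85.9, 242.8, 255.2, 109.3, 188.8]
```

```bash
cat >> ext.py <<'E'
def pose(e,fc,th):
    t=np.radians(th);c,n=np.array([np.cos(t),-np.sin(t)]),np.array([np.sin(t),np.cos(t)])
    A=np.array([e,4+fc+21.5*np.cos(t)])-Lc*c; return A-b*n
E
python3 - <<'E'
from ext import *
import itertools
P=[];last=112
ways=[]
for th in(0,5,10,15,20,25,30,35,40):
    best=max((( min(np.array(check(*pose(e,fc,th),th)[0])/[.6,1,1,1,1,1])-.02*abs(e-last)),e,fc) for e in range(10,114,4) for fc in range(2,14) if th or e>106)
    x=pose(best[1],best[2],th);last=best[1];print(th,best,x.round(1),check(*x,th)[0]);ways.append((th,x))
ways+= [(40,pose(0,20,40)),(40,pose(-30,45,40)),(40,pose(-45,100,40)),(40,pose(-50,170,40))]
yr=np.radians(yaw);h=np.array([np.cos(yr),np.sin(yr)])
W=[]
for th,x in ways:
    d=(x[0]-s0);W.append(([*(p0[:2]+h*d),x[1]],down(yaw)*Ro.from_rotvec([0,-np.radians(th),0]),2))
plan(W)
E
```

```text
15.375 [522.33094748 210.5610495   11.50082459] 83.01011418779221 22.310514189924735 97.87224054336548 [-0.2 -1.1  5.6]
s0 -66.43270164081416 Lo,Lc 49.428418842645726 180.57158115735427 b 12.499175407594945
0 (np.float64(19.96), 110, 13) [-70.6  26. ] [13.0, 20.0, 30.1, 59.6, 20.5, 58.9]
5 (np.float64(18.7), 110, 12) [-71.   40.7] [12.0, 18.7, 31.4, 55.7, 19.5, 58.6]
10 (np.float64(14.12), 106, 9) [-74.   53.2] [9.0, 14.2, 36.0, 56.0, 16.3, 55.7]
15 (np.float64(9.64), 98, 6) [-79.7  65.4] [6.0, 9.8, 42.4, 60.4, 10.8, 50.2]
20 (np.float64(5.64), 90, 4) [-84.   78.2] [4.0, 5.8, 48.8, 64.9, 7.5, 46.2]
25 (np.float64(14.079999999999998), 34, 10) [-134.9   98.5] [10.0, 15.2, 88.2, 116.1, 15.7, 15.5]
30 (np.float64(14.84), 26, 9) [-136.6  111.1] [9.0, 15.8, 91.0, 119.4, 25.4, 25.4]
35 (np.float64(14.92), 22, 9) [-133.1  123.9] [9.0, 15.4, 91.3, 119.2, 37.0, 37.4]
40 (np.float64(14.94), 14, 10) [-132.4  137. ] [10.0, 15.1, 94.2, 122.5, 45.8, 48.8]
[[-2.1, 0.0, -7.3, 0.0009, -0.0004, -0.0], [-2.0, 0.0, -7.2, 0.0009, -0.0004, -0.0], [-0.2, 0.0, -7.4, -0.0, -0.0436, -0.0], [-0.6, 0.0, -7.3, -0
[... 208 characters left out ...]
 0.0], [-4.0, 0.0, -5.4, -0.0, -0.0437, 0.0]]
[[-27.4, 0.0, -0.8, -0.0, -0.0436, 0.0], [-27.4, 0.0, 0.4, -0.0, -0.0436, 0.0], [-3.4, 0.0, -5.4, -0.0, -0.0437, 0.0], [-3.7, 0.0, -5.2, -0.0, -0.0436, 0.0], [-1.7, 0.0, -6.5, -0.0, -0.0436, 0.0]]
[[-1.9, 0.0, -6.3, -0.0, -0.0437, 0.0], [-3.5, 0.0, -5.6, -0.0, -0.0436, 0.0], [-3.6, 0.0, -5.4, -0.0, -0.0436, 0.0], [-8.6, 0.0, 0.7, -0.0, -0.0, 0.0], [-8.6, 0.0, 0.7, -0.0, -0.0, 0.0]]
[[-19.5, 0.0, 0.1, -0.0, -0.0, 0.0], [-19.5, 0.0, 0.0, -0.0, -0.0, 0.0], [-23.4, 0.0, -16.2, -0.0, -0.0, 0.0], [-23.5, 0.0, -16.3, -0.0, -0.0, 0.0], [-24.4, 0.0, -25.2, -0.0, -0.0, 0.0]]
[[-24.4, 0.0, -25.2, -0.0, -0.0, 0.0]]
end [506.5  81.6 297. ] [-180.   40.   83.]
```

apply_moves:
  rows:
    - [-2,0,-7.3,0,0,0]
    - [-2,0,-7.3,0,0,0]
    - [-0.3,0,-7.4,0,-0.0436,0]
    - [-0.6,0,-7.3,0,-0.0436,0]
    - [-2,0,-6,0,-0.0436,0]

```text
time: 16.0
tool_pos: [520.8, 204.1, 46.6]
tcp_rot: [180.0, 7.6, 83.0]
ft_force: [-0.3, 0.5, -1.5]
finger_gap: 21.8
grip_force: 98.0
```

apply_moves:
  rows:
    - [-2.3,0,-6,0,-0.0436,0]
    - [-3.9,0,-5.5,0,-0.0436,0]
    - [-4,0,-5.4,0,-0.0436,0]
    - [0,0,0,0,0,0]
    - [0,0,0,0,0,0]

```text
time: 16.62
tool_pos: [519.6, 197.2, 63.9]
tcp_rot: [-180.0, 15.0, 83.0]
ft_force: [-0.0, -0.1, -0.7]
finger_gap: 21.8
grip_force: 98.0
```

Run:
```python
from h import *
s=sense();print(s["time"],s["tool_pos"],s["tcp_rot"],s["finger_gap"],s["grip_force"],s["ft_force"].round(1),s["wrist_torque"].round(2),s["joint_pos"].round(1))
p,d=eyes.snapshot("side");P=cloud("side",d)
p2,d2=eyes.snapshot("wrist")
cv2.imwrite("pics/s6.png",np.hstack([cv2.resize(p[160:352,160:416],None,fx=1.5,fy=1.5),cv2.resize(p2,(384,288))])[...,::-1])
```

```text
16.625 [519.6310196  197.19988254  63.90566901] [-179.97007808   14.97675159   83.02783367] 21.778080133634425 98.02583813667297 [-0.  -0.1 -0.7] [ 0.09  0.01 -0.05] [ 23.8  17.1  93.8 -13.1  77.3  34.6]
```

View pics/s6.png

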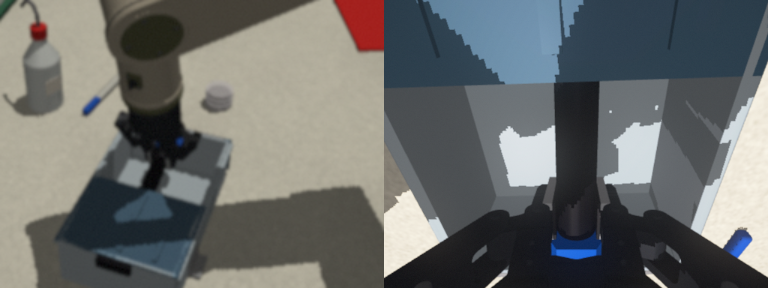

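The pipe is held rigidly and in line with the tool (nut at (575,247) in the right half), with no contact forces. I'll check the remaining path in finer steps.

```bash
cat > ext2.py <<'E'
import re
src=open('ext.py').read()
src=src.replace('p0=np.array(s["tool_pos"]);yaw=s["tcp_rot"][2]','p0=np.array([522.331,210.561,11.501]);yaw=83.01')
exec(src)
yr=np.radians(yaw);h=np.array([np.cos(yr),np.sin(yr)])
E
python3 - <<'E'
from ext2 import *
W=[]
for e,fc,th,n in[(90,4.5,20,2),(80,6,22,1),(68,7,23.5,1),(55,8,25,1),(42,9,28,1),(34,9,31,1),(28,9,34,1),(22,9,37,1),(14,10,40,1),(0,20,40,1),(-16,34,40,1),(-35,50,40,1),(-45,75,40,1),(-50,100,40,1),(-50,135,40,1),(-50,165,40,1),(-50,185,40,1),(-50,190,40,1)]:
    x=pose(e,fc,th);print((e,fc,th),check(*x,th)[0]);W.append(([*(p0[:2]+h*(x[0]-s0)),x[1]],down(yaw)*Ro.from_rotvec([0,-np.radians(th),0]),n))
plan(W)
E
```

```text
16.725 [522.331 210.561  11.501] 83.01 21.865968829187363 98.02636742591858 [-0.1 -0.2 -2. ]
s0 -66.43276774197015 Lo,Lc 49.428381052014714 180.57161894798529 b 12.499
(90, 4.5, 20) [4.5, 5.3, 49.2, 65.1, 7.7, 46.2]
(80, 6, 22) [6.0, 4.2, 56.4, 74.0, 11.0, 38.7]
(68, 7, 23.5) [7.0, 5.6, 63.9, 84.8, 12.8, 30.2]
(55, 8, 25) [8.0, 8.2, 72.4, 96.3, 13.8, 23.8]
(42, 9, 28) [9.0, 10.2, 81.1, 106.7, 23.9, 27.3]
(34, 9, 31) [9.0, 11.7, 85.4, 111.8, 32.3, 32.3]
(28, 9, 34) [9.0, 12.8, 88.1, 115.0, 37.7, 37.6]
(22, 9, 37) [9.0, 14.1, 90.4, 117.8, 42.4, 42.9]
(14, 10, 40) [10.0, 15.1, 94.2, 122.5, 45.8, 48.8]
(0, 20, 40) [20.0, 8.8, 110.5, 139.7, 44.5, 56.0]
(-16, 34, 40) [34.0, 8.3, 131.4, 160.9, 45.0, 70.5]
(-35, 50, 40) [50.0, 21.2, 155.8, 185.8, 45.0, 90.3]
(-45, 75, 40) [75.0, 39.9, 181.5, 209.5, 57.7, 117.2]
(-50, 100, 40) [100.0, 59.8, 204.6, 229.4, 67.0, 142.5]
(-50, 135, 40) [135.0, 82.3, 234.3, 252.0, 91.4, 176.2]
(-50, 165, 40) [165.0, 103.9, 260.7, 272.9, 114.4, 205.4]
(-50, 185, 40) [185.0, 120.3, 278.8, 287.7, 130.0, 225.0]
(-50, 190, 40) [190.0, 124.6, 283.3, 291.5, 134.1, 229.9]
[[-3.7, 0.5, -6.7, -0.0002, -0.0438, -0.0], [-3.9, 0.5, -6.5, -0.0003, -0.0438, -0.0001], [-10.2, 0.0, -4.0, -0.0, -0.0349, 0.0], [-11.7, 0.0, -1.0, -0.0, -0.0261, 0.0], [-12.5, 0.0, -0.2, -0.0, -0.0262, 0.0]]
[[-12.4, 0.0, -4.4, 0.0, -0.0524, 0.0], [-7.2, 0.0, -5.3, 0.0, -0.0523, 0.0], [-5.2, 0.0, -5.8, 0.0, -0.0524, 0.0], [-5.0, 0.0, -5.6, 0.0, -0.0524, 0.0], [-7.0, 0.0, -4.9, 0.0, -0.0523, 0.0]]
[[-17.1, 0.0, 1.3, 0.0, -0.0, 0.0], [-21.3, 0.0, -0.4, 0.0, -0.0, 0.0], [-24.8, 0.0, -0.0, 0.0, -0.0, 0.0], [-23.8, 0.0, -12.8, 0.0, -0.0, 0.0], [-19.9, 0.0, -15.9, 0.0, -0.0, 0.0]]
[[-22.5, 0.0, -26.8, 0.0, -0.0, 0.0], [-19.3, 0.0, -23.0, 0.0, -0.0, 0.0], [-12.8, 0.0, -15.3, 0.0, -0.0, 0.0], [-3.2, 0.0, -3.8, 0.0, -0.0, 0.0]]
end [506.5  81.6 316.9] [-180.   40.   83.]
```

apply_moves:
  rows:
    - [-3.7,0.3,-6.7,0,-0.0436,0]
    - [-3.9,0.3,-6.5,0,-0.0436,0]
    - [-10,0,-4,0,-0.035,0]
    - [-11.7,0,-1,0,-0.026,0]
    - [-12.5,0,-0.2,0,-0.026,0]

```text
time: 17.35
tool_pos: [516.1, 162.9, 96.9]
tcp_rot: [-180.0, 25.1, 83.0]
ft_force: [0.1, -0.2, -1.0]
finger_gap: 22.1
grip_force: 98.1
```

apply_moves:
  rows:
    - [-12.4,0,-4.4,0,-0.0524,0]
    - [-7.2,0,-5.3,0,-0.0524,0]
    - [-5.2,0,-5.8,0,-0.0524,0]
    - [-5,0,-5.6,0,-0.0524,0]
    - [-7,0,-4.9,0,-0.0524,0]

```text
time: 17.98
tool_pos: [514.0, 144.9, 137.6]
tcp_rot: [-180.0, 40.1, 83.0]
ft_force: [0.0, 0.1, -1.4]
finger_gap: 21.8
grip_force: 98.1
```

Run:
```python
from h import *
s=sense();print(s["time"],s["tool_pos"],s["tcp_rot"],s["finger_gap"],s["grip_force"],s["ft_force"].round(1),s["wrist_torque"].round(2),s["joint_pos"].round(1))
```

```text
17.975 [513.98039023 144.85683758 137.57596399] [-179.99145221   40.10846409   82.98554803] 21.83002567579046 98.08796882629395 [ 0.   0.1 -1.4] [ 0.41 -0.08 -0.03] [ 30.4  24.9  83.9 -31.   97.2  40.7]
```

Contact-free; pulling out along the pipe and up.

apply_moves:
  rows:
    - [-17,0,1.3,0,0,0]
    - [-21.3,0,-0.4,0,0,0]
    - [-24.8,0,0,0,0,0]
    - [-23.8,0,-12.8,0,0,0]
    - [-20,0,-16,0,0,0]

```text
time: 18.6
tool_pos: [505.9, 80.4, 228.7]
tcp_rot: [180.0, 39.9, 82.9]
ft_force: [-0.2, 0.2, -1.6]
finger_gap: 22.1
grip_force: 98.2
```

apply_moves:
  rows:
    - [-22.5,0,-26.8,0,0,0]
    - [-19.3,0,-23,0,0,0]
    - [-12.8,0,-15.3,0,0,0]
    - [-3.2,0,-3.8,0,0,0]
    - [0,0,0,0,0,0]

```text
time: 19.23
tool_pos: [506.2, 82.0, 316.6]
tcp_rot: [-180.0, 40.0, 83.0]
ft_force: [-0.8, -0.8, -1.4]
finger_gap: 21.8
grip_force: 98.2
```

apply_moves:
  rows:
    - [0,0,0,0,0,0]
    - [0,0,0,0,0,0]
    - [0,0,0,0,0,0]
    - [0,0,0,0,0,0]
    - [0,0,0,0,0,0]

```text
time: 19.85
tool_pos: [506.3, 82.1, 317.2]
tcp_rot: [180.0, 40.0, 83.0]
ft_force: [1.0, -0.5, -2.0]
finger_gap: 21.8
grip_force: 98.2
```

Run:
```python
from h import *
s=sense();print(s["time"],s["tool_pos"],s["tcp_rot"],s["finger_gap"],s["grip_force"],s["ft_force"].round(1),abs(s["qd"]).max())
p,d=eyes.snapshot("side")
for k in("riser","riser_end_open","riser_end_covered","ring_center","dishes","marker","wash_bottle"):print(k,[(np.round(q["xyz"]),round(q["confidence"],2)) for q in models.place_of(k,"side")[:2]])
p2,d2=eyes.snapshot("top")
for k in("riser","riser_end_open","riser_end_covered","ring_center","dishes","marker","wash_bottle"):print(k,[(np.round(q["xyz"]),round(q["confidence"],2)) for q in models.place_of(k,"top")[:2]])
cv2.imwrite("pics/s7.png",np.hstack([p,p2])[:,:,::-1][:, ::1] if 0 else cv2.resize(np.hstack([p,p2]),(800,300))[...,::-1])
```

```text
19.85 [506.31393874  82.09039631 317.1670157 ] [179.99872415  39.98097164  83.01431304] 21.828460437251547 98.18188548088074 [ 1.  -0.5 -2. ] 0.13939434723139413
riser [(array([518., 138., 285.]), 0.65), (array([ 627., -174.,  158.]), 0.19)]
riser_end_open [(array([501.,  51., 355.]), 0.86)]
riser_end_covered [(array([523., 226., 212.]), 0.56)]
ring_center [(array([ 623., -169.,  170.]), 0.73)]
dishes [(array([473., -50.,  -2.]), 0.72)]
marker []
wash_bottle [(array([525., 224., 209.]), 0.68), (array([787.,  38.,  -0.]), 0.61)]
riser [(array([512., 139., 283.]), 0.86)]
riser_end_open [(array([506.,  51., 357.]), 0.59)]
riser_end_covered [(array([ 629., -171.,  171.]), 0.46)]
ring_center [(array([ 623., -170.,  169.]), 0.71), (array([506.,  55., 359.]), 0.68)]
dishes [(array([471., -49.,   1.]), 0.52)]
marker [(array([685., -12.,  -2.]), 0.72), (array([787.,  38.,   4.]), 0.64)]
wash_bottle [(array([789.,  39.,   4.]), 0.63)]
```

View pics/s7.png

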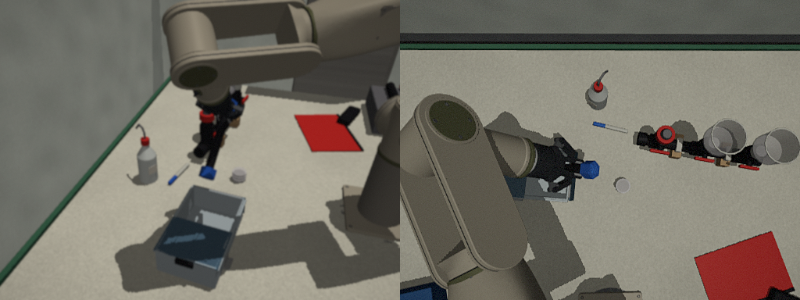

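The riser is clear of the bin, with its ends at about z = 212 and 356 mm. In the top view its blue nut is at (590,170). The ring is on the stub at (665,134), and the bystanders haven't moved.

```bash
python3 -c "
from bench import job
print(job.hand_in())"
```

```text
the job is handed in; nothing more can be done
None
```

The job is handed in: the red ring lies flat on the shoulder, released. The riser is held steady with both ends at least 12 cm above the bin rim, touching nothing else, and the bottle, dishes and marker are where they were.

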